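Nest the steel lab beakers for storage

TASK

The sample is measured and the three steel beakers are rinsed: nest them in size order for storage, the middle one inside the wide one and the narrow one inside the middle one, all upright and standing fully down on one another's floors. Leave the wide beaker standing where it is, set the others down gently rather than letting them drop, and do not disturb the bottle, the jar, the keyboard or the mouse.

Things in the scene. Friction and masses are not known exactly. Their poses are not given: they have to be found in the camera images.
- wide_beaker: Wide, low plain steel beaker: open, straight-sided round can, outer diameter 88 mm, inner 82 mm, height 65 mm, floor 5 mm thick, about 300 g, with a slight rim bead. Stands upright and loose on the table. Origin: centre of the underside, z up; yaw means nothing. It stays where it stands and receives the middle beaker.
- middle_beaker: Middle-sized plain steel beaker: open, straight-sided round can, outer diameter 64 mm, inner 58 mm, height 105 mm, floor 5 mm thick, about 200 g, with a slight rim bead. Stands upright and loose on the table. Origin: centre of the underside, z up; yaw means nothing. Standing on the floor of the wide beaker its rim is 45 mm above the wide beaker's rim: hold it across the outside near its rim.
- narrow_beaker: Narrow, tall plain steel beaker: open, straight-sided round can, outer diameter 42 mm, inner 36 mm, height 145 mm, floor 5 mm thick, about 150 g, with a slight rim bead. Stands upright and loose on the table. Origin: centre of the underside, z up; yaw means nothing. Standing on the floor of the middle beaker its rim is 45 mm above the middle beaker's rim: hold it across the outside near its rim.
- reagent_bottle: Bystander: capped amber glass bottle, 70 mm diameter, 150 mm tall, upright, to the robot's left. Origin: centre of the underside.
- cell_jar: Bystander: small lidded clear jar, 60 mm diameter, 70 mm tall, at the far side of the table. Origin: centre of the underside.
- keyboard: Bystander: flat black keyboard, 340 x 130 x 20 mm, long side along its x, to the robot's right. Origin: centre of the underside.
- mouse: Bystander: black computer mouse, 100 x 60 x 38 mm, long side along its x, to the robot's right, beyond the keyboard's far end. Origin: centre of the underside.
Mind the look-alikes: they are no part of the job. What is shaped like the wide_beaker but yellow is not meant. Leave any purple or turquoise look-alike of the middle_beaker alone.

How it is judged:
At the end, for the whole second after the job is handed in: Middle beaker on the floor of the wide one and narrow on the floor of the middle one (axes within 14 and 13 mm, undersides 2 to 9 mm apart); all upright within 4 degrees, at rest, released; the wide one on the table within 50 mm of its start (horizontal distance between middle_beaker and wide_beaker below 0.014 m and z of middle_beaker in the frame of wide_beaker between 0.002 and 0.009 m and horizontal distance between narrow_beaker and middle_beaker below 0.013 m and z of narrow_beaker in the frame of middle_beaker between 0.002 and 0.009 m and angle between each of wide_beaker, middle_beaker, narrow_beaker's own z axis and vertical below 0.07 rad and linear speed of each of wide_beaker, middle_beaker, narrow_beaker below 0.02 m/s and height (world z) of wide_beaker below 0.005 m and distance of wide_beaker from where it was at the start of the episode below 0.05 m and contact force between the fingers and narrow_beaker below 0.1 N and contact force between the fingers and middle_beaker below 0.1 N and contact force between the fingers and wide_beaker below 0.1 N); the robot touches nothing.
It fails at once if the amber bottle was moved by more than 30 mm (distance of reagent_bottle from where it was at the start of the episode above 0.03 m).
It fails at once if the jar was moved by more than 30 mm (distance of cell_jar from where it was at the start of the episode above 0.03 m).
It fails at once if the keyboard was moved by more than 30 mm (distance of keyboard from where it was at the start of the episode above 0.03 m).
It fails at once if the mouse was moved by more than 30 mm (distance of mouse from where it was at the start of the episode above 0.03 m).
It fails at once if a beaker was dropped (faster than 0.6 m/s while not held, as after a fall of about 20 mm) ((linear speed of middle_beaker above 0.6 m/s and contact force between the fingers and middle_beaker below 0.2 N) or (linear speed of narrow_beaker above 0.6 m/s and contact force between the fingers and narrow_beaker below 0.2 N)).
It also fails if it takes over 64 s, if anything falls off the work surface, if the arm or the gripper's body presses on something with over 40 N, if the wrist force passes 120 N, or if a joint passes its speed limit or range.

ROBOT

A 6-joint arm with a two-finger parallel gripper is mounted at the origin on the work surface. World frame = base frame: x ahead of the robot, y to its left, z up, the work surface at z = 0. Lengths are in m, angles in rad, forces in N, time in s.
With the tool pointing down it reaches from about 0.3 to 0.875 m from the base axis. Payload 6.4 kg.
Tool frame: the origin (TCP) lies midway between the tips of the shut fingers; the grasp point (between the pads) lies 19 mm behind it; z points along the fingers, y is the direction in which the jaws open and shut (so a half turn about z gives the same grasp; the last joint's range is limited). The gripper opens to 85 mm and grips with 20 to 120 N. Pads are 22 mm wide; open, the fingers measure 114 mm over their backs; the gripper's body (76 mm by 85 mm) begins 54 mm behind the grasp point. The pads swing forward as they close: fully open they stand 13 mm farther back than shut.
Start: joints at [-1.332, 0.181, 1.607, -0, 1.354, -0.206], TCP at [0.247, -0.519, 0.231] pointing down, gripper open.
Joint ranges: [-2.99, 2.99], [-0.89, 2.07], [0.3, 2.58], [-1.14, 4.28], [0, 2.63], [-3.12, 3.12]. Speed limits (rad/s): [2.57, 2.57, 3.01, 3.14, 3.14, 3.14].

INTERFACE

Orientations are given as a unit quaternion [w, x, y, z].
In Python, from bench import ctrl gives the robot as it stands.
- The arm moves only by the tool apply_moves, never from a script. Its argument "plan" is a list of rows, each an object with "translation": the shift along the tool's x, y, z in m, a list of three; "angular": the turn, a rotation vector about the tool's x, y, z in rad, a list of three; "hand": the finger opening in m, from 0 to 0.0854. In form: [{"translation": [x, y, z], "angular": [rx, ry, rz], "hand": hand}, ...]. A call has 1 to 10 rows; each row shifts and turns the commanded pose from where the row before left it, along the tool's axes as they then stand; what a row does not reach is not made up. A row lasts 1/8 s, in which the tool goes at most 62.5 mm and 10.7 degrees, less where a joint would pass 70% of its speed; a pose out of reach is approached as far as the arm can. A call with a gripper value outside its range is refused whole. The fingers move at their own pace and stop on an object; the grip force is fixed at half the most. Time passes only in rows, so rows that do not move let the fingers close. It gives the time, the measured TCP pose, the force and the opening at its end, in the units of the state.
- ctrl.get_obs(): the state, without advancing time (a new reading comes with each control period).
- ctrl.camera(name): name is "side" or "top"; returns a dict with "img" (480x640x3 uint8, red, green, blue), "K" (3x3 intrinsics, pixels), "eye" and "orientation" of the camera in the world. Camera axes: x right, y up, looking along -z (the intrinsics and any distortion apply to the point x, -y, -z); pixel columns grow to the right and rows downward; lengths in m; the calibration is good to about 2 mm. A picture is of the moment at which its call begins. There is no depth.
- ctrl.hand_in(): hands the job in, once; it reports no verdict.
The state is a dict: "time_s": time; "q": joint angles; "dq": joint speeds; "joint_efforts": joint torques, N m; "eef_pos": TCP position; "eef_rot": TCP orientation; "wrist_force": force on the tool from outside, world axes, zero at the start; "torque": the same for the moment, N m; "opening": opening from 0.0 (shut) to 1.0 (fully open).
Only numpy, scipy, OpenCV 4.12 (cv2) and the standard library are available. Lean on these libraries where they do the work, as an engineer would, in place of code of your own. Each camera call takes 0.05 s, during which the arm holds its last target.

## Working session

There is one attempt and no reset: what is moved stays moved. The work goes in short steps, Python scripts to look and compute and a tool call to move; the robot and the scene stay as the last step left them, time stands still between calls to the robot, and variables do not carry over. Pictures are saved under pics/ and viewed, and the job is handed in when it is done.

Besides the shell and the picture viewer there is one more tool, called after "Emit:" as name(argument=value, ...), one argument or row to a line, values as JSON. apply_moves: Moves the arm, as the interface text tells. Its arguments: {"type":"object","properties":{"plan":{"type":"array","items":{"type":"object","properties":{"translation":{"type":"array","items":{"type":"number"}},"angular":{"type":"array","items":{"type":"number"}},"hand":{"type":"number"}}}}},"required":["plan"]}

```bash
ls; mkdir -p pics; python3 - <<'E'
from bench import ctrl
import cv2
o=ctrl.get_obs(); print(o)
for n in("side","top"):
    c=ctrl.camera(n); cv2.imwrite(f"pics/{n}0.png",c["img"][:,:,::-1]); print(n,c["K"],c["eye"],c["orientation"],[k for k in c])
E
```

```text
pics
{'time_s': 0.0, 'q': array([-1.33231123e+00,  1.81534159e-01,  1.60804278e+00,  5.53626299e-06,
        1.35381709e+00, -2.06327571e-01]), 'dq': array([-5.77268388e-04,  1.31288589e-03, -8.25535685e-04, -3.55483742e-07,
        8.62877394e-04, -4.48840713e-04]), 'joint_efforts': array([-8.20552250e-04, -4.44869399e+01, -3.51341128e+01, -3.93187820e-04,
        9.03571432e-03, -6.62383684e-06]), 'eef_pos': array([ 0.24728047, -0.51847568,  0.23037123]), 'eef_rot': array([-9.00614114e-04,  9.75369228e-01,  2.20576649e-01, -1.17789708e-05]), 'wrist_force': array([-0.21470373,  1.0053212 , -0.19678601]), 'torque': array([-0.01042484, -0.05792429,  0.01506611]), 'opening': 1.0019060100544377}
side [[570.83189478   0.         322.04755687]
 [  0.         570.83189478 243.47428371]
 [  0.           0.           1.        ]] [0.48623665 1.26454683 1.00958121] [-0.03373073 -0.01026508  0.44290041  0.89587728] ['img', 'K', 'eye', 'orientation']
top [[525.57102303   0.         319.31777433]
 [  0.         525.57102303 240.67977721]
 [  0.           0.           1.        ]] [3.02220584e-01 1.44009003e-03 1.65442858e+00] [-0.69708084 -0.05819362  0.06198231  0.71193398] ['img', 'K', 'eye', 'orientation']
```

View pics/side0.png

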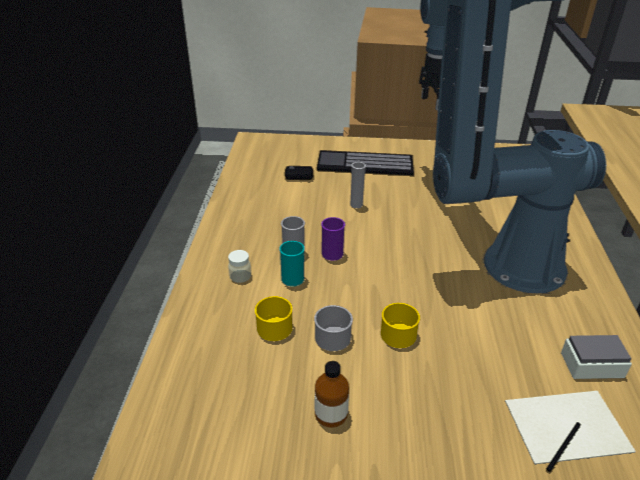

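View pics/top0.png

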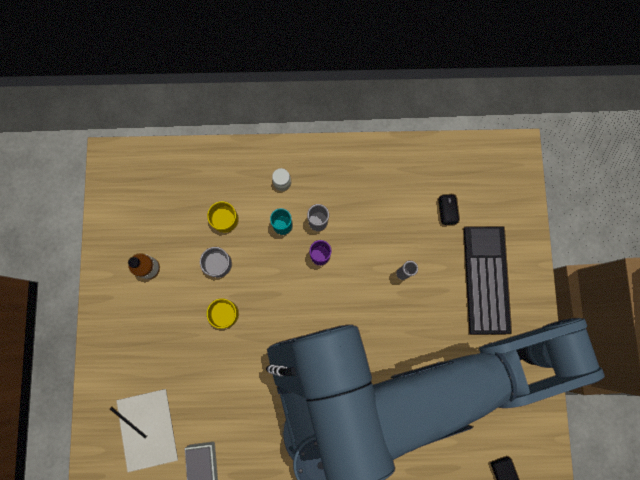

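The side and top views show the same layout.

| Thing | Top-view pixel | Side-view pixel |
|---|---|---|
| Grey wide can | (216,262) | (333,330) |
| Grey middle can | (318,217) | (293,235) |
| Grey narrow can | (406,270) | (358,186) |
| Yellow look-alikes | (222,217), (222,314) | (274,320), (400,326) |
| Turquoise look-alike | (281,222) | (292,263) |
| Purple look-alike | (320,252) | (333,239) |

The steel-grey ones fit the description. I'll confirm this in enlarged crops.

```bash
python3 - <<'E'
import cv2
t=cv2.imread("pics/top0.png"); s=cv2.imread("pics/side0.png")
cv2.imwrite("pics/tc.png",cv2.resize(t[190:300,190:350],None,fx=5,fy=5,interpolation=cv2.INTER_CUBIC))
cv2.imwrite("pics/tn.png",cv2.resize(t[240:300,370:450],None,fx=8,fy=8,interpolation=cv2.INTER_CUBIC))
cv2.imwrite("pics/sc.png",cv2.resize(s[150:360,230:430],None,fx=2.8,fy=2.8,interpolation=cv2.INTER_CUBIC))
E
```

```text
(no output)
```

View pics/tc.png

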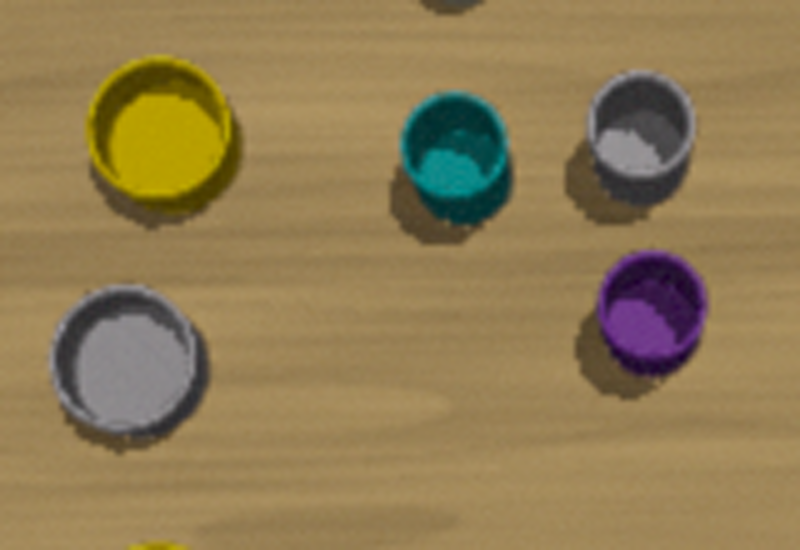

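View pics/tn.png

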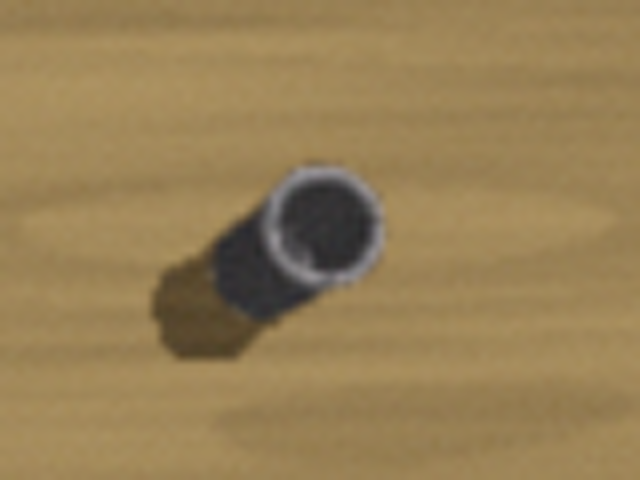

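View pics/sc.png

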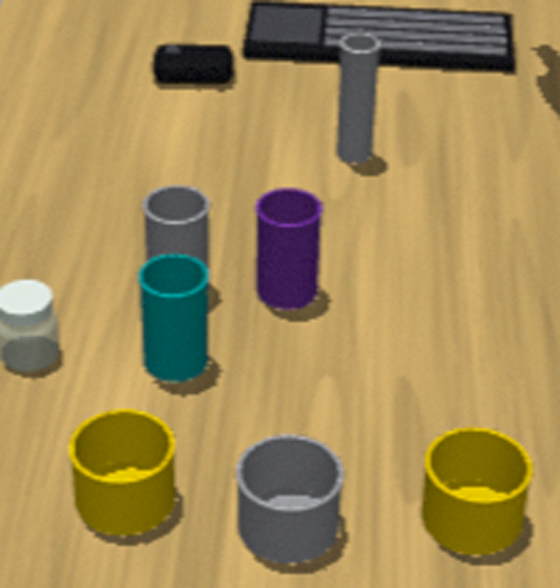

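The crops confirm that the three plain grey cans are the right ones. Rim centres in the crops are wide (125,360), middle (641,124) and narrow (324,224) from the top, and (290,475), (177,204) and (360,43) from the side. Next I'll triangulate them.

```bash
cat > h.py <<'E'
import numpy as np
from scipy.spatial.transform import Rotation as R
from bench import ctrl
C={n:ctrl.camera(n) for n in("side","top")}
def ray(n,uv):
    c=C[n];K=c["K"];w,x,y,z=c["orientation"]
    M=R.from_quat([x,y,z,w]).as_matrix()
    d=M@np.array([(uv[0]-K[0,2])/K[0,0],-(uv[1]-K[1,2])/K[1,1],-1]);return np.array(c["eye"]),d/np.linalg.norm(d)
def tri(a,b):
    A=np.zeros((3,3));B=np.zeros(3);L=[]
    for e,d in(a,b):
        P=np.eye(3)-np.outer(d,d);A+=P;B+=P@e;L.append((P,e))
    p=np.linalg.solve(A,B);return p,[np.linalg.norm(P@(p-e)) for P,e in L]
def onz(n,uv,z):
    e,d=ray(n,uv);return e+d*(z-e[2])/d[2]
def proj(n,p):
    c=C[n];K=c["K"];w,x,y,z=c["orientation"]
    q=R.from_quat([x,y,z,w]).inv().apply(np.array(p)-c["eye"]);return K[0,0]*q[0]/-q[2]+K[0,2],K[1,1]*q[1]/q[2]+K[1,2]
E
python3 - <<'E'
from h import *
f=lambda u,v,s,ox,oy:((u+.5)/s-.5+ox,(v+.5)/s-.5+oy)
T=dict(wide=(125,360),mid=(641,124),teal=(454,145),purple=(652,304),yel=(160,129))
T={k:f(*v,5,190,190) for k,v in T.items()}; T["narrow"]=f(324,224,8,370,240)
S=dict(wide=(290,475),mid=(177,204),teal=(174,276),purple=(289,208),yel=(122,448),narrow=(360,43))
S={k:f(*v,2.8,230,150) for k,v in S.items()}
H=dict(wide=.065,mid=.105,teal=.105,purple=.105,yel=.065,narrow=.145)
for k in T:
    p,r=tri(ray("top",T[k]),ray("side",S[k])); print(k,p.round(4),np.round(r,4),"top@H",onz("top",T[k],H[k]).round(4),"side@H",onz("side",S[k],H[k]).round(4))
print(onz("top",(222,313),.065),onz("top",(281,178),.07),onz("top",(134,264),.15))
E
```

```text
wide [0.5168 0.3116 0.0583] [0.0013 0.0013] top@H [0.5172 0.3102 0.065 ] side@H [0.5152 0.3186 0.065 ]
mid [ 0.6469 -0.0068  0.1032] [0.0023 0.0023] top@H [ 0.6489 -0.0069  0.105 ] side@H [ 0.6442 -0.0035  0.105 ]
teal [0.6369 0.1063 0.102 ] [0.002 0.002] top@H [0.6383 0.106  0.105 ] side@H [0.6344 0.1107 0.105 ]
purple [ 0.5371 -0.011   0.102 ] [0.0023 0.0023] top@H [ 0.5389 -0.0112  0.105 ] side@H [ 0.5347 -0.0061  0.105 ]
yel [0.6608 0.2915 0.0588] [0.0014 0.0014] top@H [0.6608 0.2903 0.065 ] side@H [0.6583 0.2982 0.065 ]
narrow [ 0.4749 -0.2702  0.1427] [0.0025 0.0025] top@H [ 0.4772 -0.27    0.145 ] side@H [ 0.4724 -0.2653  0.145 ]
[0.36149481 0.28612721 0.065     ] [0.77535632 0.10534814 0.07      ] [0.50359443 0.52541146 0.15      ]
```

Rim heights come out at 58, 103 and 143 mm against the stated 65, 105 and 145 mm, so the positions are sound to a few mm. All are in reach. I'll keep the tool yaw fixed and approach above the middle beaker.

Emit:
apply_moves(
  plan=[
    {"translation": [0.04,-0.02,0],"angular": [0,0,0],"hand": 0.0854},
    {"translation": [0.04,-0.02,0],"angular": [0,0,0],"hand": 0.0854},
    {"translation": [0.04,-0.02,0],"angular": [0,0,0],"hand": 0.0854},
    {"translation": [0.04,-0.02,0],"angular": [0,0,0],"hand": 0.0854},
    {"translation": [0.04,-0.02,0],"angular": [0,0,0],"hand": 0.0854},
    {"translation": [0.04,-0.02,0],"angular": [0,0,0],"hand": 0.0854},
    {"translation": [0.04,-0.02,0],"angular": [0,0,0],"hand": 0.0854},
    {"translation": [0.04,-0.02,0],"angular": [0,0,0],"hand": 0.0854},
    {"translation": [0.04,-0.02,0],"angular": [0,0,0],"hand": 0.0854},
    {"translation": [0.04,-0.02,0],"angular": [0,0,0],"hand": 0.0854},
  ],
)

```text
time_s: 1.45
eef_pos: [0.5232, -0.1651, 0.2312]
eef_rot: [0.0, 0.975, 0.221, -0.0]
wrist_force: [0.1, -0.7, 0.6]
opening: 0.998
```

Emit:
apply_moves(
  plan=[
    {"translation": [0.04,-0.02,0],"angular": [0,0,0],"hand": 0.0854},
    {"translation": [0.04,-0.02,0],"angular": [0,0,0],"hand": 0.0854},
    {"translation": [0.04,-0.02,0],"angular": [0,0,0],"hand": 0.0854},
    {"translation": [0.04,-0.02,0],"angular": [0,0,0],"hand": 0.0854},
    {"translation": [0.0216,-0.01,0],"angular": [0,0,0],"hand": 0.0854},
    {"translation": [0,0,0],"angular": [0,0,0],"hand": 0.0854},
    {"translation": [0,0,0],"angular": [0,0,0],"hand": 0.0854},
  ],
)

```text
time_s: 2.33
eef_pos: [0.6471, -0.0075, 0.2309]
eef_rot: [-0.0, 0.975, 0.221, -0.001]
wrist_force: [0.5, -0.2, 0.3]
opening: 0.998
```

```bash
cat > look.py <<'E'
import sys,cv2
from h import *
o=ctrl.get_obs();w,x,y,z=o["eef_rot"];M=R.from_quat([x,y,z,w]).as_matrix()
print(o["time_s"],o["eef_pos"].round(4),o["opening"],o["wrist_force"].round(2),"\n",M.round(3).tolist())
if len(sys.argv)>4:
    d=np.array([float(a) for a in sys.argv[2:5]])-o["eef_pos"]; print("tool delta",(M.T@d).round(4))
for n in C: cv2.imwrite(f"pics/{n}_{sys.argv[1]}.png",C[n]["img"][:,:,::-1])
E
python3 look.py a .6475 -.0065 .063
python3 - <<'E'
import cv2
t=cv2.imread("pics/top_a.png"); s=cv2.imread("pics/side_a.png")
t=cv2.resize(t[130:290,230:390],None,fx=3,fy=3); s=cv2.resize(s[110:290,220:360],None,fx=2.67,fy=2.67,interpolation=2)
import numpy as np
H=480;cv2.imwrite("pics/a.png",np.hstack([t[:480],s[:480]]))
E
```

```text
2.425 [ 0.6471 -0.008   0.2312] 1.000940514434594 [ 0.56 -0.34 -0.43] 
 [[0.903, 0.429, -0.0], [0.429, -0.903, -0.0], [-0.001, -0.0, -1.0]]
tool delta [ 0.0011 -0.0012  0.1682]
```

View pics/a.png

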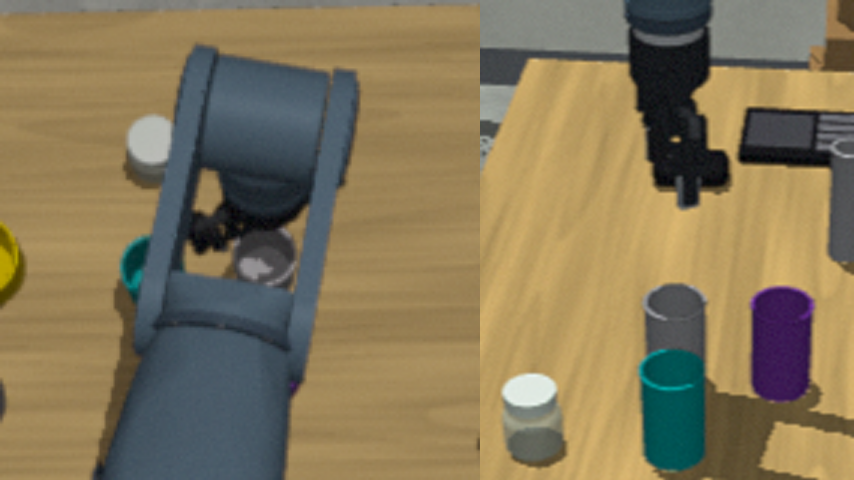

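The gripper hangs over the grey middle can, at crop (265,258) from the top and (676,300) from the side. I'll lower it to just above the rim and check alignment there.

Emit:
apply_moves(
  plan=[
    {"translation": [0.001,-0.001,0.035],"angular": [0,0,0],"hand": 0.0854},
    {"translation": [0,0,0.035],"angular": [0,0,0],"hand": 0.0854},
    {"translation": [0,0,0.03],"angular": [0,0,0],"hand": 0.0854},
    {"translation": [0,0,0],"angular": [0,0,0],"hand": 0.0854},
  ],
)

```text
time_s: 2.92
eef_pos: [0.6457, -0.0063, 0.1286]
eef_rot: [-0.001, 0.976, 0.22, -0.003]
wrist_force: [-0.3, -0.8, 1.4]
opening: 1.0
```

```bash

python3 look.py b .6475 -.0065 .063
python3 - <<'E'
import cv2
from h import *
p=ctrl.get_obs()["eef_pos"]; print(proj("side",p),proj("side",[.647,-.007,.105]),proj("side",[.645,-.005,.105]))
s=cv2.imread("pics/side_b.png")
cv2.imwrite("pics/b.png",cv2.resize(s[150:290,220:360],None,fx=4,fy=4,interpolation=2))
E
```

```text
3.025 [ 0.6484 -0.0064  0.1323] 0.999084121560992 [ 0.8  -0.18  0.48] 
 [[0.903, 0.429, 0.001], [0.429, -0.903, -0.0], [0.001, 0.001, -1.0]]
tool delta [-0.0009 -0.0004  0.0693]
(np.float64(290.9236706783322), np.float64(213.26768676834732)) (np.float64(292.0214885335844), np.float64(221.74921831781236)) (np.float64(292.6666846812346), np.float64(222.2053216153385))
```

View pics/b.png

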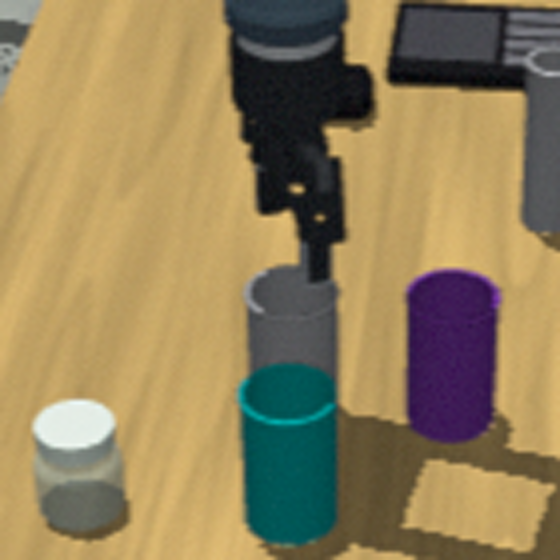

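The finger tips sit just above the rim and clear of the wall. I'll go down in modest steps and watch the force.

Emit:
apply_moves(
  plan=[
    {"translation": [-0.001,0,0.02],"angular": [0,0,0],"hand": 0.0854},
    {"translation": [0,0,0.02],"angular": [0,0,0],"hand": 0.0854},
    {"translation": [0,0,0.015],"angular": [0,0,0],"hand": 0.0854},
    {"translation": [0,0,0],"angular": [0,0,0],"hand": 0.0854},
  ],
)

```text
time_s: 3.62
eef_pos: [0.6455, -0.0058, 0.0736]
eef_rot: [-0.001, 0.975, 0.221, -0.002]
wrist_force: [-0.3, -0.1, -0.5]
opening: 0.997
```

Emit:
apply_moves(
  plan=[
    {"translation": [0,0,0.013],"angular": [0,0,0],"hand": 0.0854},
    {"translation": [0,0,0],"angular": [0,0,0],"hand": 0.075},
    {"translation": [0,0,0],"angular": [0,0,0],"hand": 0.07},
    {"translation": [0,0,0],"angular": [0,0,0],"hand": 0.066},
    {"translation": [0,0,0],"angular": [0,0,0],"hand": 0.06},
    {"translation": [0,0,0],"angular": [0,0,0],"hand": 0.055},
    {"translation": [0,0,0],"angular": [0,0,0],"hand": 0.05},
    {"translation": [0,0,0],"angular": [0,0,0],"hand": 0.05},
  ],
)

```text
time_s: 4.62
eef_pos: [0.6481, -0.0064, 0.0643]
eef_rot: [0.0, 0.975, 0.221, 0.001]
wrist_force: [1.0, -1.0, 5.3]
opening: 0.728
```

```bash

python3 look.py c 
python3 - <<'E'
import cv2
s=cv2.imread("pics/side_c.png")
cv2.imwrite("pics/c.png",cv2.resize(s[150:290,220:360],None,fx=4,fy=4,interpolation=2))
E
```

```text
4.725 [ 0.6481 -0.0064  0.0643] 0.7280298299976665 [ 1.47 -0.34  5.97] 
 [[0.903, 0.43, 0.002], [0.43, -0.903, -0.0], [0.002, 0.001, -1.0]]
```

View pics/c.png

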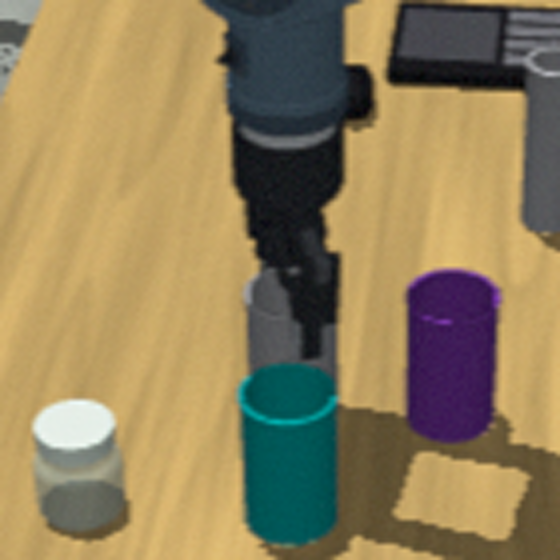

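The fingers stopped at 62 mm, so they hold the middle beaker. Next I'll lift it.

Emit:
apply_moves(
  plan=[
    {"translation": [0,0,-0.01],"angular": [0,0,0],"hand": 0.05},
    {"translation": [0,0,-0.025],"angular": [0,0,0],"hand": 0.05},
    {"translation": [0,0,-0.035],"angular": [0,0,0],"hand": 0.05},
    {"translation": [0,0,-0.035],"angular": [0,0,0],"hand": 0.05},
    {"translation": [0,0,-0.035],"angular": [0,0,0],"hand": 0.05},
    {"translation": [0,0,-0.015],"angular": [0,0,0],"hand": 0.05},
    {"translation": [0,0,0],"angular": [0,0,0],"hand": 0.05},
  ],
)

```text
time_s: 5.6
eef_pos: [0.6474, -0.0061, 0.2188]
eef_rot: [0.0, 0.975, 0.221, 0.001]
wrist_force: [0.2, -0.0, -2.7]
opening: 0.729
```

```bash

python3 look.py d .5165 .312 .22
python3 - <<'E'
import cv2
s=cv2.imread("pics/side_d.png")
cv2.imwrite("pics/d.png",cv2.resize(s[100:290,220:360],None,fx=3,fy=3,interpolation=2))
E
```

```text
5.7 [ 0.6462 -0.0059  0.2163] 0.7298656785669357 [ 0.72 -0.22 -3.24] 
 [[0.903, 0.43, -0.003], [0.43, -0.903, 0.001], [-0.002, -0.002, -1.0]]
tool delta [ 0.0197 -0.3428 -0.0031]
```

View pics/d.png

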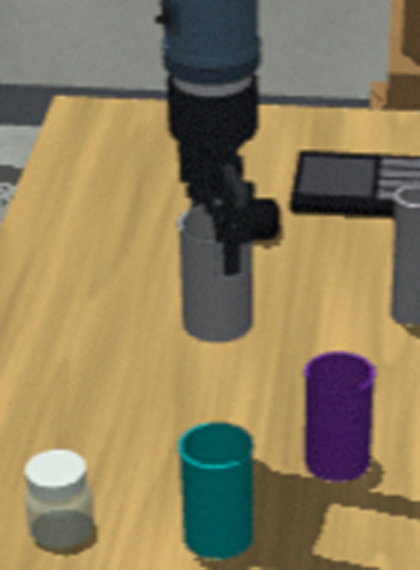

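It is held upright, with its bottom well above everything nearby. Next I'll carry it over the wide beaker.

Emit:
apply_moves(
  plan=[
    {"translation": [0.002,-0.025,0],"angular": [0,0,0],"hand": 0.05},
    {"translation": [0.002,-0.038,0],"angular": [0,0,0],"hand": 0.05},
    {"translation": [0.002,-0.038,0],"angular": [0,0,0],"hand": 0.05},
    {"translation": [0.002,-0.038,0],"angular": [0,0,0],"hand": 0.05},
    {"translation": [0.002,-0.038,0],"angular": [0,0,0],"hand": 0.05},
    {"translation": [0.002,-0.038,0],"angular": [0,0,0],"hand": 0.05},
    {"translation": [0.002,-0.038,0],"angular": [0,0,0],"hand": 0.05},
    {"translation": [0.002,-0.038,0],"angular": [0,0,0],"hand": 0.05},
    {"translation": [0.002,-0.03,0],"angular": [0,0,0],"hand": 0.05},
    {"translation": [0.002,-0.022,0],"angular": [0,0,0],"hand": 0.05},
  ],
)

```text
time_s: 6.95
eef_pos: [0.5156, 0.3138, 0.217]
eef_rot: [-0.0, 0.975, 0.221, -0.001]
wrist_force: [0.6, -0.1, -1.9]
opening: 0.729
```

Emit:
apply_moves(
  plan=[
    {"translation": [0,0,0.03],"angular": [0,0,0],"hand": 0.05},
    {"translation": [0,0,0.03],"angular": [0,0,0],"hand": 0.05},
    {"translation": [0,0,0],"angular": [0,0,0],"hand": 0.05},
    {"translation": [0,0,0],"angular": [0,0,0],"hand": 0.05},
  ],
)

```text
time_s: 7.45
eef_pos: [0.5181, 0.3123, 0.1591]
eef_rot: [-0.0, 0.975, 0.221, 0.0]
wrist_force: [0.7, 0.1, -2.1]
opening: 0.729
```

```bash

python3 look.py e .5165 .312 .07
python3 - <<'E'
import cv2,numpy as np
s=cv2.imread("pics/side_e.png");t=cv2.imread("pics/top_e.png")
cv2.imwrite("pics/e.png",np.hstack([cv2.resize(s[220:370,280:380],None,fx=4,fy=4,interpolation=2),cv2.resize(t[190:340,170:270],None,fx=4,fy=4,interpolation=2)]))
E
```

```text
7.55 [0.5187 0.3124 0.16  ] 0.7293529037870506 [-1.2   0.14 -1.42] 
 [[0.903, 0.43, 0.003], [0.43, -0.903, 0.001], [0.003, 0.0, -1.0]]
tool delta [-0.0024 -0.0006  0.09  ]
```

View pics/e.png

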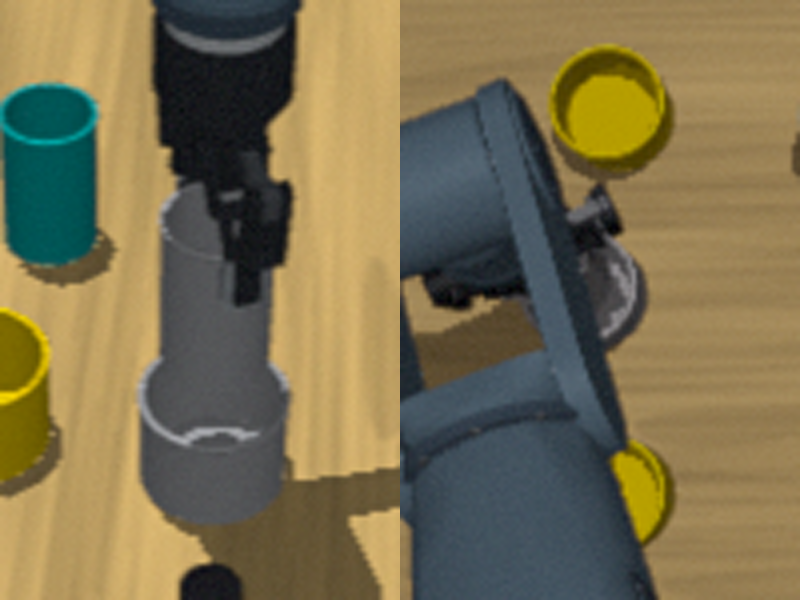

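```bash
python3 - <<'E'
from h import *
f=lambda u,v:((u+.5)/4-.5+280,(v+.5)/4-.5+220)
g=lambda p:tuple((np.array(proj("side",p))-[280,220]+.5)*4-.5)
z=.096
print("wide rim",onz("side",f(214,398),.065),"wide underside front pt",onz("side",f(213,521),0)-[0,.044,0])
print("mid rim ctr",onz("side",f(215.5,228),z+.105), "mid bottom front",onz("side",f(216,430),z)-[0,.032,0])
print(onz("side",f(214,449),.065)-[0,.044,0])
e=ctrl.get_obs()["eef_pos"];print(e)
for a in (0,): print("pred for mid at TCP: rim",g([e[0],e[1],z+.105]),"front bottom",g([e[0],e[1]+.032,z]))
E
```

```text
wide rim [0.51554714 0.31799387 0.065     ] wide underside front pt [0.51267617 0.30980732 0.        ]
mid rim ctr [0.51751812 0.32509367 0.201     ] mid bottom front [0.51213796 0.34176327 0.096     ]
[0.51335165 0.31448033 0.065     ]
[0.51859054 0.31236772 0.15980846]
pred for mid at TCP: rim (np.float64(214.78924858115556), np.float64(212.72234642782496)) front bottom (np.float64(207.35101476217415), np.float64(391.6725518488938))
```

```bash
python3 - <<'E'
import cv2
s=cv2.imread("pics/side_e.png")
cv2.imwrite("pics/e2.png",cv2.resize(s[255:355,305:365],None,fx=6,fy=6,interpolation=2))
E
```

```text
(no output)
```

View pics/e2.png

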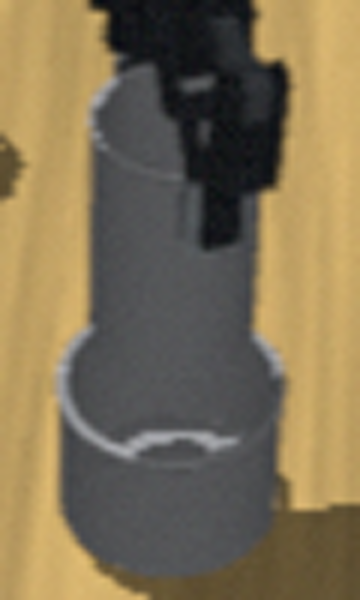

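Mid and wide axes agree within about 2 mm in both directions, against 9 mm of clearance. I'll nudge 2 mm and lower.

Emit:
apply_moves(
  plan=[
    {"translation": [-0.002,0,0.015],"angular": [0,0,0],"hand": 0.05},
    {"translation": [0,0,0.02],"angular": [0,0,0],"hand": 0.05},
    {"translation": [0,0,0.02],"angular": [0,0,0],"hand": 0.05},
    {"translation": [0,0,0.015],"angular": [0,0,0],"hand": 0.05},
    {"translation": [0,0,0.005],"angular": [0,0,0],"hand": 0.05},
    {"translation": [0,0,0],"angular": [0,0,0],"hand": 0.05},
  ],
)

```text
time_s: 8.4
eef_pos: [0.5158, 0.3112, 0.0829]
eef_rot: [0.0, 0.975, 0.221, -0.0]
wrist_force: [0.7, 0.3, -1.9]
opening: 0.733
```

```bash

python3 look.py f .5165 .312 .069
python3 - <<'E'
import cv2,numpy as np
s=cv2.imread("pics/side_f.png")
cv2.imwrite("pics/f.png",cv2.resize(s[255:355,305:365],None,fx=6,fy=6,interpolation=2))
E
```

```text
8.5 [0.5165 0.3115 0.084 ] 0.7320476873396249 [-0.61  0.14 -1.16] 
 [[0.903, 0.43, 0.001], [0.43, -0.903, 0.0], [0.001, 0.0, -1.0]]
tool delta [ 0.0002 -0.0005  0.015 ]
```

View pics/f.png

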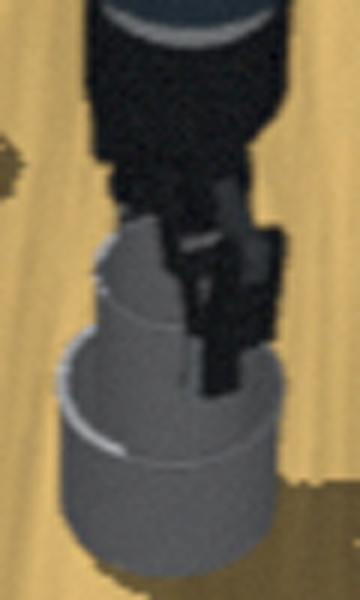

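The beaker is inside the rim with no contact force. I'll feel for the floor in small steps.

Emit:
apply_moves(
  plan=[
    {"translation": [0,0,0.006],"angular": [0,0,0],"hand": 0.05},
    {"translation": [0,0,0.003],"angular": [0,0,0],"hand": 0.05},
    {"translation": [0,0,0.002],"angular": [0,0,0],"hand": 0.05},
    {"translation": [0,0,0],"angular": [0,0,0],"hand": 0.05},
    {"translation": [0,0,0],"angular": [0,0,0],"hand": 0.05},
  ],
)

```text
time_s: 9.12
eef_pos: [0.516, 0.3113, 0.0724]
eef_rot: [-0.0, 0.975, 0.221, 0.0]
wrist_force: [1.2, 0.3, -2.2]
opening: 0.726
```

Emit:
apply_moves(
  plan=[
    {"translation": [0,0,0.001],"angular": [0,0,0],"hand": 0.05},
    {"translation": [0,0,0.001],"angular": [0,0,0],"hand": 0.05},
    {"translation": [0,0,0],"angular": [0,0,0],"hand": 0.05},
  ],
)

```text
time_s: 9.5
eef_pos: [0.5158, 0.3112, 0.0701]
eef_rot: [0.0, 0.975, 0.221, -0.0]
wrist_force: [-0.1, 0.2, -1.9]
opening: 0.728
```

Emit:
apply_moves(
  plan=[
    {"translation": [0,0,0.001],"angular": [0,0,0],"hand": 0.05},
    {"translation": [0,0,0],"angular": [0,0,0],"hand": 0.05},
  ],
)

```text
time_s: 9.75
eef_pos: [0.516, 0.3113, 0.0694]
eef_rot: [-0.0, 0.975, 0.221, 0.0]
wrist_force: [0.5, 0.0, -2.2]
opening: 0.733
```

Emit:
apply_moves(
  plan=[
    {"translation": [0,0,0.001],"angular": [0,0,0],"hand": 0.05},
    {"translation": [0,0,0],"angular": [0,0,0],"hand": 0.05},
  ],
)

```text
time_s: 10.0
eef_pos: [0.5162, 0.3114, 0.0693]
eef_rot: [-0.0, 0.975, 0.221, 0.0]
wrist_force: [-2.6, -1.5, 5.3]
opening: 0.73
```

The force rose by 7 N at z = 0.069, as expected, so the beaker is on the floor. I'll release and back off upward.

Emit:
apply_moves(
  plan=[
    {"translation": [0,0,0],"angular": [0,0,0],"hand": 0.066},
    {"translation": [0,0,0],"angular": [0,0,0],"hand": 0.07},
    {"translation": [0,0,0],"angular": [0,0,0],"hand": 0.078},
    {"translation": [0,0,0],"angular": [0,0,0],"hand": 0.0854},
    {"translation": [0,0,0],"angular": [0,0,0],"hand": 0.0854},
    {"translation": [0,0,-0.01],"angular": [0,0,0],"hand": 0.0854},
    {"translation": [0,0,-0.03],"angular": [0,0,0],"hand": 0.0854},
    {"translation": [0,0,-0.04],"angular": [0,0,0],"hand": 0.0854},
    {"translation": [0,0,-0.05],"angular": [0,0,0],"hand": 0.0854},
    {"translation": [0,0,-0.05],"angular": [0,0,0],"hand": 0.0854},
  ],
)

```text
time_s: 11.25
eef_pos: [0.5157, 0.3112, 0.2506]
eef_rot: [-0.0, 0.975, 0.221, 0.0]
wrist_force: [0.6, -0.6, 0.4]
opening: 0.997
```

```bash

python3 look.py g .4755 -.269 .25
python3 - <<'E'
import cv2,numpy as np
s=cv2.imread("pics/side_g.png");t=cv2.imread("pics/top_g.png")
cv2.imwrite("pics/g.png",np.hstack([cv2.resize(s[255:355,300:370],None,fx=6,fy=6,interpolation=2),cv2.resize(t[220:320,180:240],None,fx=6,fy=6,interpolation=2)]))
E
```

```text
11.35 [0.5192 0.3126 0.2566] 1.0028456011730227 [ 0.32 -0.13  0.17] 
 [[0.903, 0.43, 0.012], [0.43, -0.903, 0.004], [0.013, 0.001, -1.0]]
tool delta [-0.2899  0.5061  0.0035]
```

View pics/g.png

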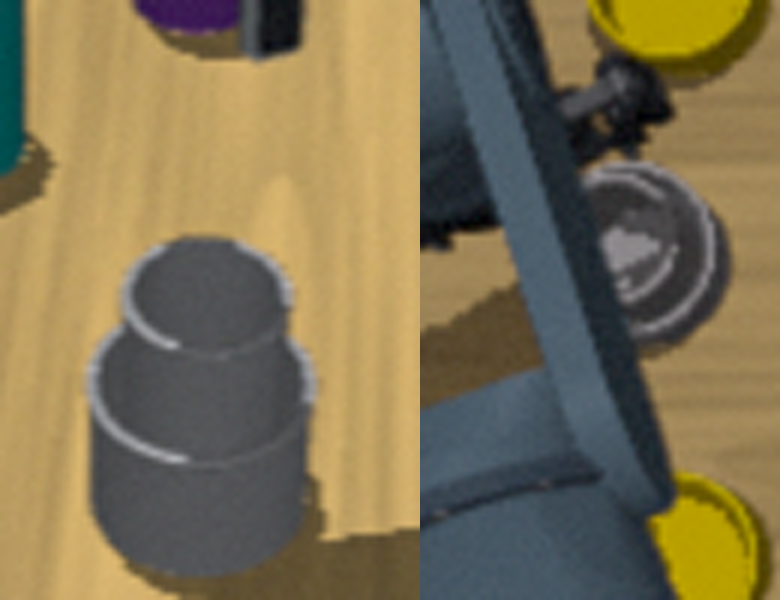

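The middle beaker stands upright inside the wide one. Rims are at crop (207,295) and (203,385), and released. Next is the narrow beaker at (0.4755, -0.27).

Emit:
apply_moves(
  plan=[
    {"translation": [-0.02,0.035,0],"angular": [0,0,0],"hand": 0.0854},
    {"translation": [-0.02,0.035,0],"angular": [0,0,0],"hand": 0.0854},
    {"translation": [-0.02,0.035,0],"angular": [0,0,0],"hand": 0.0854},
    {"translation": [-0.02,0.035,0],"angular": [0,0,0],"hand": 0.0854},
    {"translation": [-0.02,0.035,0],"angular": [0,0,0],"hand": 0.0854},
    {"translation": [-0.02,0.035,0],"angular": [0,0,0],"hand": 0.0854},
    {"translation": [-0.02,0.035,0],"angular": [0,0,0],"hand": 0.0854},
    {"translation": [-0.02,0.035,0],"angular": [0,0,0],"hand": 0.0854},
    {"translation": [-0.02,0.035,0],"angular": [0,0,0],"hand": 0.0854},
    {"translation": [-0.02,0.035,0],"angular": [0,0,0],"hand": 0.0854},
  ],
)

```text
time_s: 12.6
eef_pos: [0.4856, -0.092, 0.2485]
eef_rot: [0.0, 0.975, 0.221, 0.0]
wrist_force: [0.5, -0.9, 0.2]
opening: 1.003
```

Emit:
apply_moves(
  plan=[
    {"translation": [-0.02,0.035,0],"angular": [0,0,0],"hand": 0.0854},
    {"translation": [-0.02,0.035,0],"angular": [0,0,0],"hand": 0.0854},
    {"translation": [-0.02,0.035,0],"angular": [0,0,0],"hand": 0.0854},
    {"translation": [-0.02,0.035,0],"angular": [0,0,0],"hand": 0.0854},
    {"translation": [-0.007,0.017,0],"angular": [0,0,0],"hand": 0.0854},
    {"translation": [0,0,0.03],"angular": [0,0,0],"hand": 0.0854},
    {"translation": [0,0,0.035],"angular": [0,0,0],"hand": 0.0854},
    {"translation": [0,0,0.01],"angular": [0,0,0],"hand": 0.0854},
    {"translation": [0,0,0],"angular": [0,0,0],"hand": 0.0854},
  ],
)

```text
time_s: 13.72
eef_pos: [0.475, -0.2694, 0.1732]
eef_rot: [-0.0, 0.975, 0.221, -0.0]
wrist_force: [0.4, -0.4, -0.7]
opening: 1.001
```

```bash

python3 look.py i .4755 -.27 .105
python3 - <<'E'
import cv2,numpy as np
s=cv2.imread("pics/side_i.png");t=cv2.imread("pics/top_i.png")
cv2.imwrite("pics/i.png",np.hstack([cv2.resize(s[120:220,320:390],None,fx=6,fy=6,interpolation=2),cv2.resize(t[220:320,370:430],None,fx=6,fy=6,interpolation=2)]))
E
```

```text
13.825 [ 0.4758 -0.2702  0.1748] 0.9984509584624905 [ 1.17 -0.01  0.93] 
 [[0.903, 0.431, 0.002], [0.431, -0.903, -0.001], [0.001, 0.002, -1.0]]
tool delta [-0.0002 -0.0005  0.0698]
```

View pics/i.png

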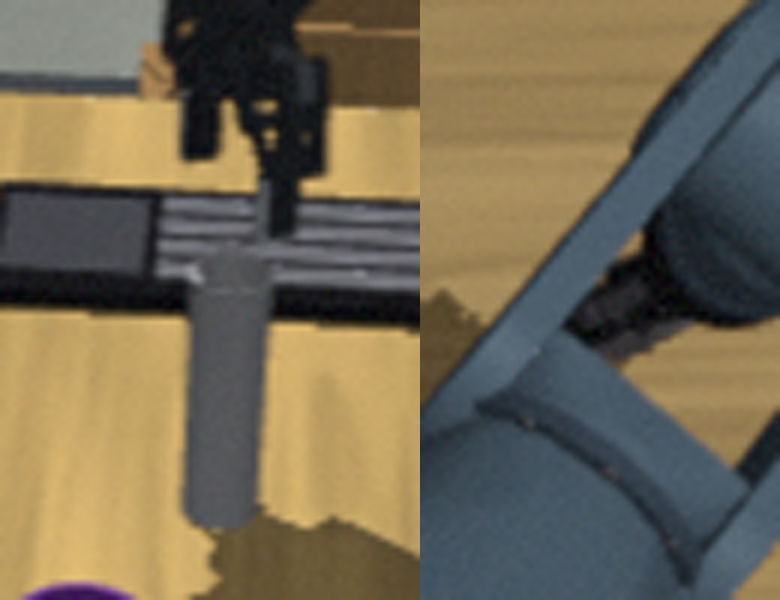

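The jaws straddle the narrow can, whose rim is at crop (231,268). I'll lower and grip.

Emit:
apply_moves(
  plan=[
    {"translation": [0,0,0.02],"angular": [0,0,0],"hand": 0.0854},
    {"translation": [0,0,0.025],"angular": [0,0,0],"hand": 0.0854},
    {"translation": [0,0,0.02],"angular": [0,0,0],"hand": 0.08},
    {"translation": [0,0,0.004],"angular": [0,0,0],"hand": 0.07},
    {"translation": [0,0,0],"angular": [0,0,0],"hand": 0.06},
    {"translation": [0,0,0],"angular": [0,0,0],"hand": 0.052},
    {"translation": [0,0,0],"angular": [0,0,0],"hand": 0.046},
    {"translation": [0,0,0],"angular": [0,0,0],"hand": 0.042},
    {"translation": [0,0,0],"angular": [0,0,0],"hand": 0.036},
    {"translation": [0,0,0],"angular": [0,0,0],"hand": 0.03},
  ],
)

```text
time_s: 15.08
eef_pos: [0.4755, -0.2704, 0.1054]
eef_rot: [0.001, 0.975, 0.221, 0.0]
wrist_force: [-0.1, 0.8, 6.2]
opening: 0.481
```

Emit:
apply_moves(
  plan=[
    {"translation": [0,0,0],"angular": [0,0,0],"hand": 0.03},
    {"translation": [0,0,0],"angular": [0,0,0],"hand": 0.03},
  ],
)

```text
time_s: 15.32
eef_pos: [0.4755, -0.2704, 0.1054]
eef_rot: [0.001, 0.975, 0.221, 0.0]
wrist_force: [-0.5, 0.3, 5.6]
opening: 0.488
```

```bash

python3 look.py j .516 .3113 .27
python3 - <<'E'
import cv2,numpy as np
s=cv2.imread("pics/side_j.png")
cv2.imwrite("pics/j.png",cv2.resize(s[120:220,320:390],None,fx=6,fy=6,interpolation=2))
E
```

```text
15.425 [ 0.4755 -0.2704  0.1054] 0.4858500336024042 [-0.2  -0.59  5.97] 
 [[0.903, 0.43, 0.001], [0.43, -0.903, -0.001], [0.001, 0.002, -1.0]]
tool delta [ 0.287  -0.5074 -0.1652]
```

View pics/j.png

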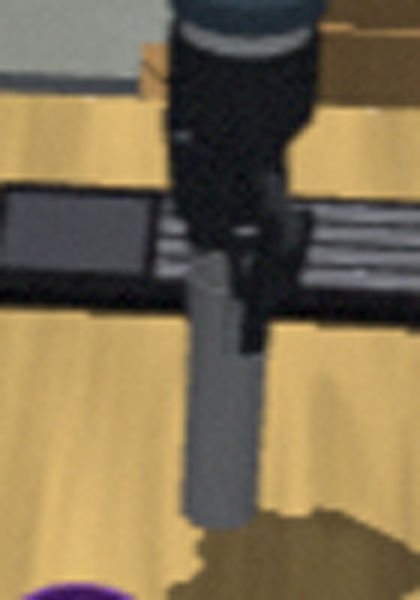

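Gripped at 41 mm. I'll lift 0.165 m and carry it across.

Emit:
apply_moves(
  plan=[
    {"translation": [0,0,-0.01],"angular": [0,0,0],"hand": 0.03},
    {"translation": [0,0,-0.025],"angular": [0,0,0],"hand": 0.03},
    {"translation": [0,0,-0.035],"angular": [0,0,0],"hand": 0.03},
    {"translation": [0,0,-0.035],"angular": [0,0,0],"hand": 0.03},
    {"translation": [0,0,-0.035],"angular": [0,0,0],"hand": 0.03},
    {"translation": [0,0,-0.025],"angular": [0,0,0],"hand": 0.03},
    {"translation": [0,0,0],"angular": [0,0,0],"hand": 0.03},
  ],
)

```text
time_s: 16.3
eef_pos: [0.4758, -0.2706, 0.2717]
eef_rot: [0.002, 0.975, 0.221, 0.001]
wrist_force: [-0.4, -0.2, -1.7]
opening: 0.485
```

```bash

python3 look.py k .516 .3113 .27
python3 - <<'E'
import cv2,numpy as np
s=cv2.imread("pics/side_k.png")
cv2.imwrite("pics/k.png",cv2.resize(s[60:220,310:390],None,fx=5,fy=5,interpolation=2)[:600])
cv2.imwrite("pics/k.png",cv2.resize(s[60:200,310:390],None,fx=4,fy=4,interpolation=2))
E
```

```text
16.4 [ 0.4746 -0.2695  0.2684] 0.48337062006907233 [-0.73  0.78 -2.09] 
 [[0.903, 0.43, -0.001], [0.43, -0.903, 0.001], [-0.0, -0.001, -1.0]]
tool delta [ 0.2873 -0.5065 -0.0012]
```

View pics/k.png

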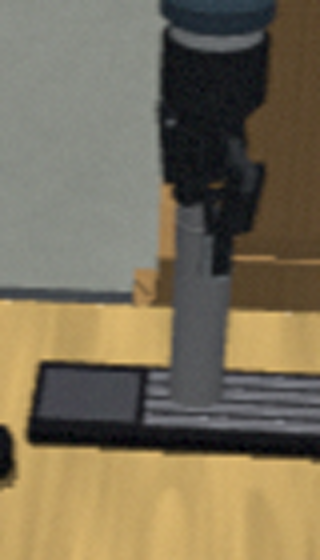

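Emit:
apply_moves(
  plan=[
    {"translation": [0.01,-0.018,0],"angular": [0,0,0],"hand": 0.03},
    {"translation": [0.02,-0.035,0],"angular": [0,0,0],"hand": 0.03},
    {"translation": [0.02,-0.035,0],"angular": [0,0,0],"hand": 0.03},
    {"translation": [0.02,-0.035,0],"angular": [0,0,0],"hand": 0.03},
    {"translation": [0.02,-0.035,0],"angular": [0,0,0],"hand": 0.03},
    {"translation": [0.02,-0.035,0],"angular": [0,0,0],"hand": 0.03},
    {"translation": [0.02,-0.035,0],"angular": [0,0,0],"hand": 0.03},
    {"translation": [0.02,-0.035,0],"angular": [0,0,0],"hand": 0.03},
    {"translation": [0.02,-0.035,0],"angular": [0,0,0],"hand": 0.03},
    {"translation": [0.02,-0.035,0],"angular": [0,0,0],"hand": 0.03},
  ],
)

```text
time_s: 17.65
eef_pos: [0.5018, 0.1147, 0.2679]
eef_rot: [-0.0, 0.975, 0.221, -0.001]
wrist_force: [-0.2, -1.2, -1.9]
opening: 0.483
```

Emit:
apply_moves(
  plan=[
    {"translation": [0.02,-0.035,0],"angular": [0,0,0],"hand": 0.03},
    {"translation": [0.02,-0.035,0],"angular": [0,0,0],"hand": 0.03},
    {"translation": [0.02,-0.035,0],"angular": [0,0,0],"hand": 0.03},
    {"translation": [0.02,-0.035,0],"angular": [0,0,0],"hand": 0.03},
    {"translation": [0.012,-0.024,0],"angular": [0,0,0],"hand": 0.03},
    {"translation": [0.005,-0.01,0],"angular": [0,0,0],"hand": 0.03},
    {"translation": [0,0,0.015],"angular": [0,0,0],"hand": 0.03},
    {"translation": [0,0,0.017],"angular": [0,0,0],"hand": 0.03},
    {"translation": [0,0,0],"angular": [0,0,0],"hand": 0.03},
    {"translation": [0,0,0],"angular": [0,0,0],"hand": 0.03},
  ],
)

```text
time_s: 18.9
eef_pos: [0.5161, 0.3105, 0.2372]
eef_rot: [0.0, 0.975, 0.22, -0.0]
wrist_force: [0.7, 0.0, -1.5]
opening: 0.482
```

```bash

python3 look.py l .516 .3113 .1154
python3 - <<'E'
import cv2,numpy as np
s=cv2.imread("pics/side_l.png")
cv2.imwrite("pics/l.png",cv2.resize(s[180:360,280:390],None,fx=5,fy=5,interpolation=2)[300:])
cv2.imwrite("pics/l0.png",cv2.resize(s[190:355,290:380],None,fx=3.6,fy=3.6,interpolation=2))
E
```

```text
19.0 [0.5164 0.3109 0.238 ] 0.4841393740395119 [-0.08 -0.32 -1.41] 
 [[0.903, 0.43, 0.001], [0.43, -0.903, 0.0], [0.001, 0.0, -1.0]]
tool delta [-0.0004 -0.0005  0.1226]
```

View pics/l.png

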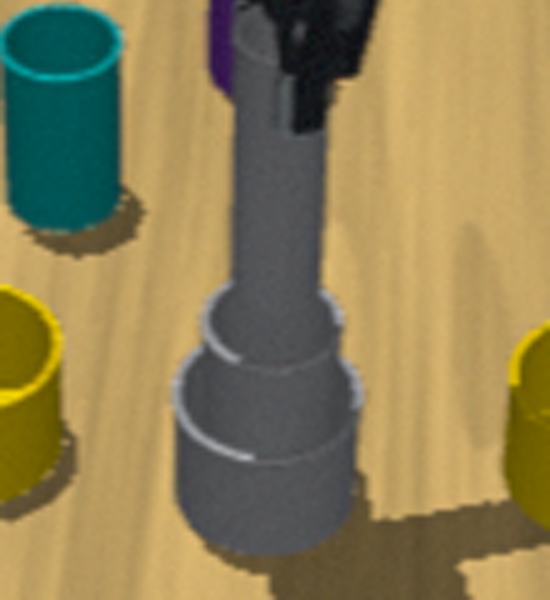

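View pics/l0.png

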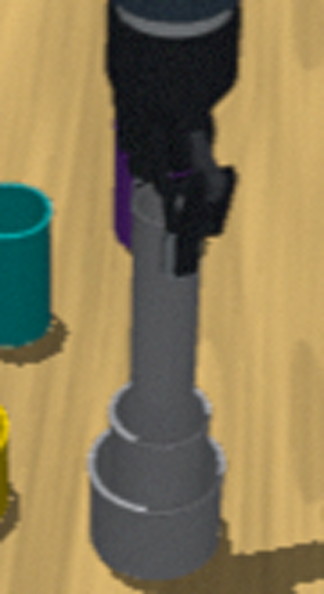

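The narrow beaker's axis (crop x about 277) sits about 1.5 mm right of the middle rim's centre (273). I'll correct by +1.5 mm and lower into the mouth.

Emit:
apply_moves(
  plan=[
    {"translation": [0.0015,0,0.01],"angular": [0,0,0],"hand": 0.03},
    {"translation": [0,0,0.015],"angular": [0,0,0],"hand": 0.03},
    {"translation": [0,0,0.015],"angular": [0,0,0],"hand": 0.03},
    {"translation": [0,0,0],"angular": [0,0,0],"hand": 0.03},
    {"translation": [0,0,0],"angular": [0,0,0],"hand": 0.03},
  ],
)

```text
time_s: 19.62
eef_pos: [0.5173, 0.312, 0.1973]
eef_rot: [-0.0, 0.975, 0.221, -0.0]
wrist_force: [-0.4, -0.3, -0.8]
opening: 0.48
```

```bash

python3 look.py m .516 .3113 .1154
python3 - <<'E'
import cv2,numpy as np
s=cv2.imread("pics/side_m.png")
cv2.imwrite("pics/m.png",cv2.resize(s[215:355,285:385],None,fx=4.2,fy=4.2,interpolation=2))
E
```

```text
19.725 [0.5177 0.3121 0.1979] 0.48563156824654485 [-0.09  0.24 -1.41] 
 [[0.903, 0.43, 0.001], [0.43, -0.903, 0.0], [0.001, 0.0, -1.0]]
tool delta [-0.0019 -0.      0.0825]
```

View pics/m.png

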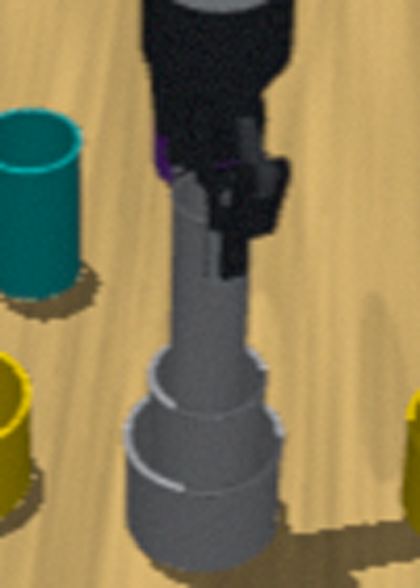

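It is centred (209 against 208), inside the mouth, with no contact force. I'll continue down.

Emit:
apply_moves(
  plan=[
    {"translation": [0,0,0.015],"angular": [0,0,0],"hand": 0.03},
    {"translation": [0,0,0.02],"angular": [0,0,0],"hand": 0.03},
    {"translation": [0,0,0.015],"angular": [0,0,0],"hand": 0.03},
    {"translation": [0,0,0.01],"angular": [0,0,0],"hand": 0.03},
    {"translation": [0,0,0.005],"angular": [0,0,0],"hand": 0.03},
    {"translation": [0,0,0],"angular": [0,0,0],"hand": 0.03},
  ],
)

```text
time_s: 20.48
eef_pos: [0.5172, 0.3119, 0.1321]
eef_rot: [0.0, 0.975, 0.221, -0.0]
wrist_force: [0.7, 0.2, -1.4]
opening: 0.485
```

Emit:
apply_moves(
  plan=[
    {"translation": [0,0,0.006],"angular": [0,0,0],"hand": 0.03},
    {"translation": [0,0,0.004],"angular": [0,0,0],"hand": 0.03},
    {"translation": [0,0,0.003],"angular": [0,0,0],"hand": 0.03},
    {"translation": [0,0,0],"angular": [0,0,0],"hand": 0.03},
    {"translation": [0,0,0],"angular": [0,0,0],"hand": 0.03},
  ],
)

```text
time_s: 21.1
eef_pos: [0.5173, 0.3119, 0.1194]
eef_rot: [-0.0, 0.975, 0.221, 0.0]
wrist_force: [-0.9, 0.2, -2.3]
opening: 0.481
```

Emit:
apply_moves(
  plan=[
    {"translation": [0,0,0.001],"angular": [0,0,0],"hand": 0.03},
    {"translation": [0,0,0.001],"angular": [0,0,0],"hand": 0.03},
    {"translation": [0,0,0],"angular": [0,0,0],"hand": 0.03},
  ],
)

```text
time_s: 21.48
eef_pos: [0.5172, 0.3118, 0.1172]
eef_rot: [0.0, 0.975, 0.221, -0.0]
wrist_force: [-0.5, -0.7, -1.8]
opening: 0.478
```

Emit:
apply_moves(
  plan=[
    {"translation": [0,0,0.001],"angular": [0,0,0],"hand": 0.03},
    {"translation": [0,0,0],"angular": [0,0,0],"hand": 0.03},
  ],
)

```text
time_s: 21.72
eef_pos: [0.5172, 0.3119, 0.1162]
eef_rot: [0.0, 0.975, 0.221, -0.0]
wrist_force: [-0.6, 0.0, -0.5]
opening: 0.482
```

Emit:
apply_moves(
  plan=[
    {"translation": [0,0,0.001],"angular": [0,0,0],"hand": 0.03},
    {"translation": [0,0,0],"angular": [0,0,0],"hand": 0.03},
  ],
)

```text
time_s: 21.98
eef_pos: [0.5174, 0.312, 0.1154]
eef_rot: [-0.0, 0.975, 0.221, 0.0]
wrist_force: [0.2, 0.3, 0.4]
opening: 0.482
```

Emit:
apply_moves(
  plan=[
    {"translation": [0,0,0.001],"angular": [0,0,0],"hand": 0.03},
    {"translation": [0,0,0],"angular": [0,0,0],"hand": 0.03},
  ],
)

```text
time_s: 22.22
eef_pos: [0.5177, 0.3121, 0.1154]
eef_rot: [-0.0, 0.975, 0.221, 0.001]
wrist_force: [-1.1, -0.1, 6.0]
opening: 0.483
```

It touched the floor at the expected z = 0.1154. I'll release gently and retreat upward.

Emit:
apply_moves(
  plan=[
    {"translation": [0,0,0],"angular": [0,0,0],"hand": 0.044},
    {"translation": [0,0,0],"angular": [0,0,0],"hand": 0.048},
    {"translation": [0,0,0],"angular": [0,0,0],"hand": 0.055},
    {"translation": [0,0,0],"angular": [0,0,0],"hand": 0.065},
    {"translation": [0,0,0],"angular": [0,0,0],"hand": 0.075},
    {"translation": [0,0,0],"angular": [0,0,0],"hand": 0.075},
    {"translation": [0,0,-0.01],"angular": [0,0,0],"hand": 0.075},
    {"translation": [0,0,-0.03],"angular": [0,0,0],"hand": 0.075},
    {"translation": [0,0,-0.04],"angular": [0,0,0],"hand": 0.075},
    {"translation": [0,0,-0.04],"angular": [0,0,0],"hand": 0.075},
  ],
)

```text
time_s: 23.48
eef_pos: [0.5172, 0.3119, 0.2362]
eef_rot: [-0.0, 0.975, 0.221, 0.0]
wrist_force: [0.2, -0.5, -0.3]
opening: 0.879
```

Emit:
apply_moves(
  plan=[
    {"translation": [-0.02,0.03,-0.01],"angular": [0,0,0],"hand": 0.075},
    {"translation": [-0.02,0.035,0],"angular": [0,0,0],"hand": 0.075},
    {"translation": [-0.02,0.035,0],"angular": [0,0,0],"hand": 0.075},
    {"translation": [-0.02,0.035,0],"angular": [0,0,0],"hand": 0.075},
    {"translation": [-0.02,0.035,0],"angular": [0,0,0],"hand": 0.075},
    {"translation": [-0.02,0.035,0],"angular": [0,0,0],"hand": 0.075},
    {"translation": [-0.02,0.035,0],"angular": [0,0,0],"hand": 0.075},
    {"translation": [-0.02,0.035,0],"angular": [0,0,0],"hand": 0.075},
    {"translation": [0,0,0],"angular": [0,0,0],"hand": 0.075},
  ],
)

```text
time_s: 24.6
eef_pos: [0.4913, -0.0074, 0.2452]
eef_rot: [0.0, 0.976, 0.219, 0.001]
wrist_force: [-0.5, 0.4, -0.1]
opening: 0.88
```

```bash

python3 look.py n
python3 - <<'E'
import cv2,numpy as np
s=cv2.imread("pics/side_n.png");t=cv2.imread("pics/top_n.png")
cv2.imwrite("pics/n.png",np.hstack([cv2.resize(s[255:355,300:370],None,fx=6,fy=6,interpolation=2),cv2.resize(t[215:315,185:245],None,fx=6,fy=6,interpolation=2)]))
E
```

```text
24.7 [ 0.4913 -0.0052  0.2449] 0.8811172573564279 [-0.23 -0.16  0.39] 
 [[0.903, 0.429, 0.001], [0.429, -0.903, 0.0], [0.001, 0.0, -1.0]]
```

View pics/n.png

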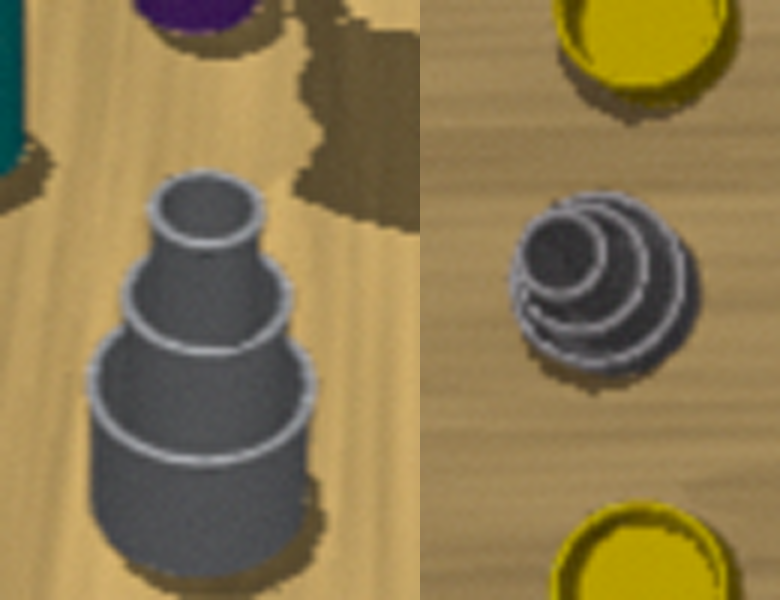

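View pics/top_n.png

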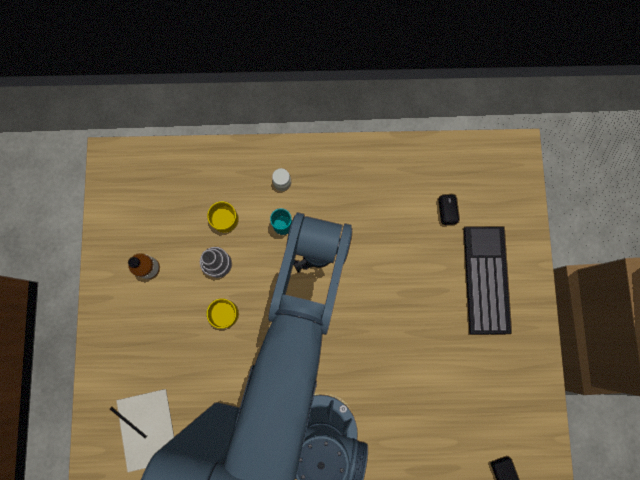

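Next I'll triangulate the three rims: narrow top (562,253), side (206,208); middle (581,267), (207,298); wide (600,283), (203,385).

```bash
python3 - <<'E'
from h import *
f=lambda u,v,ox,oy:((u+.5)/6-.5+ox,(v+.5)/6-.5+oy)
for k,t,s,z in(("narrow",(562-420,253),(206,208),.155),("mid",(581-420,267),(207,298),.11),("wide",(600-420,283),(203,385),.065)):
    T=f(*t,185,215);S=f(*s,300,255);print(k,tri(ray("top",T),ray("side",S))[0].round(4),onz("top",T,z)[:2].round(4),onz("side",S,z)[:2].round(4))
print(ctrl.get_obs()["dq"].round(3))
E
```

```text
narrow [0.518  0.3117 0.1527] [0.5195 0.3111] [0.5161 0.3146]
mid [0.5169 0.3117 0.1069] [0.5188 0.311 ] [0.5145 0.3154]
wide [0.5163 0.3113 0.0598] [0.5167 0.3102] [0.5149 0.3167]
[ 0.008  0.004  0.001 -0.001  0.001 -0.002]
```

The axes agree within about 2 mm and the rim steps are 46 and 47 mm (45 expected). The wide beaker has not moved and the bystanders look unchanged, so I'll hand it in.

```bash
python3 -c "
from bench import ctrl
print(ctrl.hand_in())"
```

```text
the job is handed in; nothing more can be done
None
```

The three grey beakers are nested, with the middle one in the wide one and the narrow one in the middle one. I handed the job in after about 25 s of robot time; no verdict is reported.

- **Placing:** I lowered each beaker in small steps. A force rise of about 6–7 N, at the expected height, showed it was standing on the floor. Then I released it and moved the arm clear.
- **Last checks:** From two views, the beaker axes agree within about 2 mm. The rims stand 46 and 47 mm apart (45 expected). All three look upright, the wide beaker moved less than 1 mm, and the bottle, jar, keyboard, mouse and look-alikes look unmoved in the top view.
- **Disagreement:** The top and side cameras differed by 3–7 mm in absolute position. I relied on relative positions within one view, and the fits stayed well inside the 8–9 mm clearances.

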